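# Fit the fume filter sleeve on the suction port

## Task

Put the filter sleeve lying on the inspection bench onto the suction port. First stand it mouth-down in the square pocket of the static-discharge block and let go of it there; then take it again, and feel for the port's spigot, which is not quite in the middle of its plate, and push the sleeve down over it until the stiff rubber collar is pressed in and the sleeve sits fully home, and let go. Do not slam or jam it: never more than 60 N on the port, and leave the bottle, jar and screwdriver where they are.

Things in the scene. Friction and masses are not known exactly. Their poses are not given: they have to be found in the camera images.
- sleeve: Filter sleeve: plain aluminium bar 40 x 40 mm in section, 80 mm long, about 0.2 kg. One end is closed (3 dark louvre slots near it); the other, the mouth, has a round blind bore 30.4 mm wide, 64 mm deep. It starts lying flat, mouth roughly to the robot's left. +x runs along its axis to the mouth. Origin: middle of the side it lies on, 20 mm from the axis (which is on the +z side).
- sleeve_mouth (a point): Centre of the sleeve's open mouth face, on the bar's axis (same axes as the sleeve).
- sleeve_end (a point): Centre of the sleeve's closed end face, on the bar's axis (same axes as the sleeve).
- block: Static-discharge block, fixed: dark steel plate 100 x 100 x 24 mm with a square pocket, 44 x 44 mm and 14 mm deep, in the middle of its top (edges chamfered 2 mm, sides parallel to the block's). Small brass stud in one corner. Origin at the centre of its underside, z up.
- pocket (a point): Centre of the pocket's floor, 10 mm above the bench and 14 mm below the block's top; x and y parallel to the pocket's sides.
- port: Suction port, fixed: white plate 110 x 110 x 20 mm with an upright round grey spigot, 28 mm in diameter, rising 55 mm above the plate (tip 75 mm above the bench, top edge chamfered 1.5 mm). The spigot is on a stiff slide: it stands up to 8 mm to either side of the plate's middle along the port's x axis, where is not told; find it by touch or sight. Origin: centre of the underside, z up.
- seat (a point): Centre of the plate's top face, 20 mm above the bench (the spigot's axis is within 8 mm of it along x). The sleeve's mouth face is at this height when fully home.
- collar (a joint): Travel (m) of the black rubber collar, 39 mm in diameter, round the foot of the spigot. At 0 it stands 12 mm above the port's plate; it slides down, stiffly (about 8 N), stays where it is pushed, and is flush with the plate at 0.012.
- flux: Bystander: amber bottle 40 mm in diameter, 85 mm high; origin at the centre of its underside.
- jar: Bystander: white jar with steel lid, 52 mm in diameter, 50 mm high; origin at the centre of its underside.
- driver: Bystander: screwdriver with black handle, 160 mm long, lying flat along its x axis; origin on its underside.

How it is judged:
By the outcome, as a careful person would: the job done as asked, in the order asked, and still so for the second after the job is handed in, with the robot touching nothing.
It also fails if it takes over 61 s, if anything falls off the work surface, if the arm or the gripper's body presses on something with over 40 N, if the wrist force passes 120 N, or if a joint passes its speed limit or range.

## Robot

A 6-joint arm with a two-finger parallel gripper is mounted at the origin on the work surface. World frame = base frame: x ahead of the robot, y to its left, z up, the work surface at z = 0. Lengths are in m, angles in degrees, forces in N, time in s.
With the tool pointing down it reaches from about 0.3 to 0.75 m from the base axis. Payload 8.5 kg.
Tool frame: the origin (TCP) lies midway between the tips of the shut fingers; the grasp point (between the pads) lies 19 mm behind it; z points along the fingers, y is the line along which they close (so a half turn about z gives the same grasp; the last joint's range is limited). The gripper opens to 85 mm and grips with 20 to 120 N. Pads are 22 mm wide; open, the fingers measure 114 mm over their backs; the gripper's body (76 mm by 85 mm) begins 54 mm behind the grasp point. The pads swing forward as they close: fully open they stand 13 mm farther back than shut.
Start: joints at [57.966, 21.807, 74.336, -0, 83.858, -12.336], TCP at [0.185, 0.518, 0.231] pointing down, gripper open.
Joint ranges: [-178.18, 178.18], [-50.72, 133.34], [12.68, 142.11], [-81.47, 261.47], [9.98, 163.14], [-165.26, 165.26]. Speed limits (degrees/s): [136.94, 136.94, 180, 180, 180, 180].

## Interface

Orientations are given as a 3x3 rotation matrix whose columns are the frame's x, y, z axes.
In Python, from rig import observe, optics, order, spotter gives the robot as it stands.
- The arm moves only by the tool move_arm, never from a script. Its argument "series" is text: rows parted by semicolons, each of 5 numbers parted by spaces: the shift along the tool's x, y, z in cm, then the turn about the tool's z in degrees, then the opening, from -1 (shut) to 1 (fully open). A call has 1 to 8 rows; each row is the pose to reach, as a shift and turn from the pose commanded when the call began, along the tool's axes at that moment; what a row does not reach only later rows make up. A row lasts 1/8 s, in which the tool goes at most 62.5 mm and 10.7 degrees, less where a joint would pass 70% of its speed; a pose out of reach is approached as far as the arm can. A call with a gripper value outside its range is refused whole. The fingers move at their own pace and stop on an object; "force" is the grip in N (left out, the last holds). Time passes only in rows, so rows that repeat a pose let the fingers close. It gives the time, the measured TCP pose, the force, the opening and the grip force at its end, in the units of the state.
- observe(): the state, without advancing time (a new reading comes with each control period).
- optics.get_image(name): name is "scene" or "top"; returns a dict with "pixels" (480x640x3 uint8, blue, green, red), "camera_matrix" (3x3 intrinsics, pixels), "dist" ([k1, k2, p1, p2, k3] as OpenCV has them; the pictures are not rectified), "rvec" (rotation vector, rad) and "tvec" (3), from world to camera coordinates, as OpenCV has them. Camera axes: x right, y down, z forward; pixel columns grow to the right and rows downward; lengths in m; the calibration is good to about 2 mm. A picture is of the moment at which its call begins. There is no depth.
- order.close_job(): hands the job in; it is judged then, once.
Trained networks look in the newest picture that a camera, given by its name, has taken for a name from the list of things; names that differ only in an ending like _2 or _b are one class to them, and where a whole thing is asked for, a point or a joint stands for the part that bears it (a point fixed in the world has none). Each returns a list of dicts, best first, with "score" (0 to 1); they miss things now and then, are a little off and sometimes report something else, mostly with a low value. They report only what shows in the picture. A call takes as long as a camera call.
- spotter.find_in(thing, camera): "point" ([x, y, z] in m, in world coordinates, good to about 4 mm: the middle of the surface that is visible of it).
- spotter.cut_out(thing, camera): "pixels" (480x640 bool, what is visible of it).
- spotter.mark_of(thing, camera): "point" ([x, y, z] in m, in world coordinates, good to about 4 mm: a listed point, or the origin of a listed thing).
The state is a dict: "time_s": time; "q": joint angles; "qvel": joint speeds; "joint_efforts": joint torques, N m; "position": TCP position; "tool_rot": TCP orientation; "ft_force": force on the tool from outside, world axes, zero at the start; "wrist_torque": the same for the moment, N m; "grip_width": finger opening in m; "gripper_force": force on a finger pad.
Only numpy, scipy, OpenCV 4.12 (cv2) and the standard library are available. Lean on these libraries where they do the work, as an engineer would, in place of code of your own. Each camera call takes 0.05 s, during which the arm holds its last target. There are 200 camera calls.

## Working session

There is one attempt and no reset: what is moved stays moved. The work goes in short steps, Python scripts to look and compute and a tool call to move; the robot and the scene stay as the last step left them, time stands still between calls to the robot, and variables do not carry over. Pictures are saved under pics/ and viewed, at most 10 in all, crops included, and the job is handed in when it is done.

Besides the shell and the picture viewer there is one more tool, called after "Request:" by a JSON object that holds its "fn" and its "kwargs", one argument or row to a line. move_arm: Moves the arm, as the interface text tells. Its arguments: {"type":"object","properties":{"series":{"type":"string"},"force":{"type":"number"}},"required":["series"]}

```bash
ls; mkdir -p pics
python3 - <<'E'
from rig import observe, optics, order, spotter
import cv2, numpy as np
s=observe(); print({k:np.round(v,3).tolist() for k,v in s.items()})
for c in ("scene","top"):
    im=optics.get_image(c); cv2.imwrite(f"pics/{c}0.png",im["pixels"])
    R=cv2.Rodrigues(im["rvec"])[0]; print(c,"cam pos",-R.T@np.ravel(im["tvec"]), np.round(im["camera_matrix"],1).tolist(), im["dist"])
    for t in ("sleeve","sleeve_mouth","sleeve_end","block","pocket","port","seat","flux","jar","driver"):
        r=spotter.mark_of(t,c); print(c,t,[(np.round(x["point"],4).tolist(),round(x["score"],2)) for x in r[:2]])
print(observe()["time_s"])
E
```

```text
pics
{'time_s': 0.0, 'q': [57.966, 21.841, 74.385, 0.002, 83.857, -12.335], 'qvel': [0.081, -0.008, 0.058, -0.052, -0.003, 0.133], 'joint_efforts': [0.001, -44.846, -23.13, -0.0, 0.005, 0.0], 'position': [0.185, 0.518, 0.231], 'tool_rot': [[-0.941, 0.337, -0.001], [0.337, 0.941, -0.001], [0.0, -0.001, -1.0]], 'ft_force': [0.293, -0.79, 1.364], 'wrist_torque': [-0.025, -0.027, -0.057], 'gripper_force': 0.0, 'grip_width': 0.085}
scene cam pos [ 1.26472207 -0.61181183  0.75263161] [[532.3, 0.0, 327.9], [0.0, 532.3, 241.8], [0.0, 0.0, 1.0]] [-0.10614213  0.          0.          0.          0.        ]
scene sleeve [([0.5696, 0.0293, -0.0031], 0.73)]
scene sleeve_mouth []
scene sleeve_end [([0.5599, -0.0104, 0.0171], 0.68), ([0.7041, 0.0107, 0.0033], 0.44)]
scene block [([0.5311, -0.2797, -0.001], 0.8)]
scene pocket [([0.5278, -0.2812, 0.0125], 0.76)]
scene port [([0.5477, 0.2378, 0.0016], 0.92)]
scene seat [([0.5479, 0.2322, 0.0211], 0.61), ([0.5589, -0.0116, 0.0206], 0.17)]
scene flux [([0.7055, 0.0125, 0.001], 0.91)]
scene jar [([0.6888, 0.1932, 0.0005], 0.73)]
scene driver [([0.7053, -0.3592, -0.0029], 0.7), ([0.7043, 0.0128, 0.0011], 0.23)]
top cam pos [ 0.42221802 -0.04425167  1.02859035] [[514.3, 0.0, 316.7], [0.0, 514.3, 246.6], [0.0, 0.0, 1.0]] [-0.09409978  0.          0.          0.          0.        ]
top sleeve [([0.572, 0.033, 0.0004], 0.6)]
top sleeve_mouth [([0.5774, 0.0676, 0.0207], 0.91)]
top sleeve_end [([0.5603, -0.0101, 0.0221], 0.63), ([0.549, 0.2361, 0.0165], 0.17)]
top block [([0.5267, -0.2809, -0.0028], 0.94)]
top pocket [([0.528, -0.2812, 0.0054], 0.87), ([0.6905, 0.1918, -0.0016], 0.57)]
top port [([0.5447, 0.2352, -0.0054], 0.93)]
top seat [([0.5475, 0.2345, 0.0204], 0.67)]
top flux [([0.7062, 0.0066, 0.0003], 0.91)]
top jar [([0.686, 0.1937, 0.0003], 0.89)]
top driver [([0.7084, -0.3584, -0.0001], 0.82)]
1.1
```

View pics/top0.png

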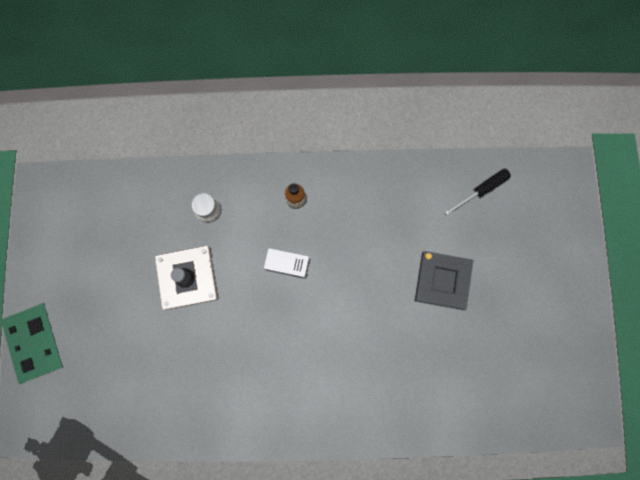

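View pics/scene0.png

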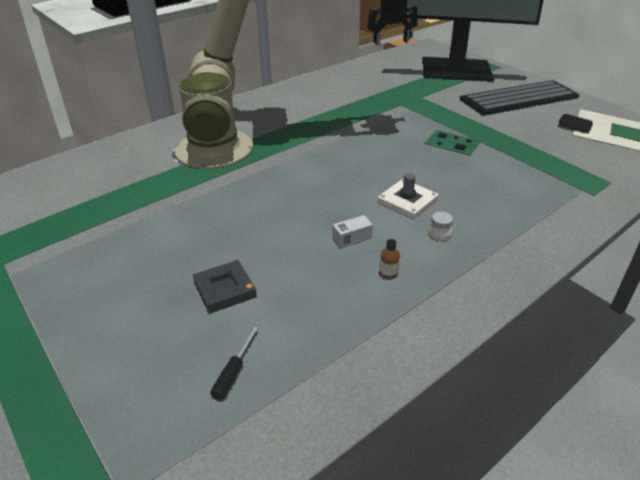

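The top view shows the sleeve at (287,263) with its slots to the right, the block at (445,280) with its stud upper left, the port at (185,278), the bottle at (295,195), the jar at (206,208) and the screwdriver at (480,190). The scene view agrees: sleeve (352,232), block (224,285), port (408,195). Next I fit the known shapes to the masks from both views.

```bash
cat > h.py <<'E'
import numpy as np, cv2
from rig import observe, optics, order, spotter
from scipy.optimize import minimize
def box(l,w,h): return np.array([[a*l/2,b*w/2,c] for a in(-1,1) for b in(-1,1) for c in(0,h)])
def cyl(r,z0,z1,dx=0):
    t=np.linspace(0,2*np.pi,24,endpoint=False)
    return np.array([[dx+r*np.cos(a),r*np.sin(a),z] for z in(z0,z1) for a in t])
def pose(P,x,y,yaw):
    c,s=np.cos(yaw),np.sin(yaw); return P@np.array([[c,s,0],[-s,c,0],[0,0,1]])+[x,y,0]
def proj(P,im): return cv2.projectPoints(np.float64(P),im["rvec"],im["tvec"],im["camera_matrix"],np.array(im["dist"]))[0][:,0]
def render(parts,im,S=4):
    m=np.zeros((480*S,640*S),np.uint8)
    for P in parts:
        h=cv2.convexHull(((proj(P,im)+.5)*S-.5).astype(np.float32)); cv2.fillConvexPoly(m,np.round(h).astype(np.int32),1)
    return cv2.resize(m.astype(np.float32),(640,480),interpolation=cv2.INTER_AREA)
def look(thing,cams=("scene","top")):
    o=[]
    for c in cams:
        im=optics.get_image(c); r=spotter.cut_out(thing,c)
        if r: o.append((im,r[0]["pixels"].astype(np.float32)))
    return o
def fit(views,parts,x0,d):
    def cost(p): return sum(1-np.minimum(a,m).sum()/np.maximum(a,m).sum() for im,m in views for a in [render(parts(p),im)])
    x0=np.array(x0,float); n=len(x0)
    for k in (1,.4):
        r=minimize(cost,x0,method="Nelder-Mead",options=dict(initial_simplex=np.vstack([x0]+[x0+k*np.eye(n)[i]*d[i] for i in range(n)]),maxiter=150,xatol=1e-4,fatol=1e-4)); x0=r.x
    return r.x,r.fun
E
cat > m.py <<'E'
from h import *
S=lambda p:[pose(box(.08,.04,.04),*p)]
B=lambda p:[pose(box(.1,.1,.024),*p)]
P=lambda p:[pose(box(.11,.11,.02),*p[:3]),pose(cyl(.014,.02,.075,p[3]),*p[:3])]
for n,f,x0,d in (("sleeve",S,[.571,.03,1.35],[.006,.006,.1]),("block",B,[.528,-.281,-.1],[.006,.006,.1]),
                 ("port",P,[.547,.235,.1,0.001],[.006,.006,.1,.006])):
    v=look(n)
    for lab,vv in (("both",v),("scene",v[:1]),("top",v[1:])):
        p,e=fit(vv,f,x0,d); q=p.copy(); q[2]=np.degrees(q[2]); print(n,lab,np.round(q,4),round(e,3))
E
python3 m.py
```

```text
sleeve both [5.68400e-01 2.94000e-02 7.59044e+01] 0.1
sleeve scene [5.67900e-01 2.93000e-02 7.67868e+01] 0.033
sleeve top [5.69000e-01 3.01000e-02 7.58588e+01] 0.058
block both [  0.5289  -0.281  -12.0301] 0.068
block scene [  0.5287  -0.2808 -11.7556] 0.034
block top [  0.5288  -0.2807 -12.0106] 0.032
port both [ 5.4690e-01  2.3410e-01  9.0701e+00 -5.0000e-04] 0.124
port scene [ 5.4750e-01  2.3460e-01  8.2046e+00 -1.6000e-03] 0.092
port top [5.4680e-01 2.3410e-01 9.5594e+00 5.4000e-03] 0.031
```

Request:
{"fn": "move_arm", "kwargs": {
  "series": "-6 -4 1 10.5 1;-12 -8 2 21 1;-18 -12 3 31.5 1;-24 -16 4 42 1;-30 -20 5 52.5 1;-36 -24 6 63 1;-42 -28 7 73.5 1;-47 -31.5 8 84.3 1",
  "force": 20
}}

```text
time_s: 2.7
position: [0.4813, 0.1181, 0.1619]
tool_rot: [[0.247, 0.969, 0.001], [0.969, -0.247, 0.0], [0.0, 0.001, -1.0]]
ft_force: [-0.2, 1.4, 0.2]
grip_width: 0.0855
gripper_force: 0.0
```

Request:
{"fn": "move_arm", "kwargs": {
  "series": "0 0 0 0 1;0 0 0 0 1"
}}

```text
time_s: 2.95
position: [0.4799, 0.1201, 0.1619]
tool_rot: [[0.241, 0.971, -0.0], [0.971, -0.241, 0.0], [0.0, -0.0, -1.0]]
ft_force: [-0.9, 0.9, 0.4]
grip_width: 0.0853
gripper_force: 0.0
```

```bash
cat >> h.py <<'E'
def to(x,y,z,yang=None):
    "print the shift (cm) and turn from the current pose to a TCP goal; yang: wanted angle of tool y, deg"
    s=observe(); R=np.array(s["tool_rot"]); p=np.array(s["position"])
    d=R.T@(np.array([x,y,z])-p)*100; a=np.degrees(np.arctan2(R[1,1],R[0,1]))
    print("pos",np.round(p,4),"yang",round(a,2),"shift",np.round(d,2),"turn",None if yang is None else round(a-yang,2),"t",round(s["time_s"],2),"F",np.round(s["ft_force"],1),"w",round(s["grip_width"],4),"tilt",np.round(R[:2,2],4))
E
python3 -c "
from h import *
to(.5632,.0083,.005,-13.9)"
```

```text
pos [0.4799 0.1201 0.1619] yang -13.92 shift [-8.85 10.78 15.68] turn -0.02 t 2.95 F [-0.9  0.9  0.4] w 0.0853 tilt [-0.0004  0.0002]
```

Request:
{"fn": "move_arm", "kwargs": {
  "series": "-4 5 3 0 1;-8 10 6 0 1;-8.9 10.8 8 0 1;-8.9 10.8 11 0 1;-8.9 10.8 14 0 1;-8.9 10.8 15.4 0 1;-8.9 10.8 15.4 0 1"
}}

```text
time_s: 3.82
position: [0.5633, 0.0085, 0.0079]
tool_rot: [[0.239, 0.971, -0.001], [0.971, -0.239, 0.0], [-0.0, -0.001, -1.0]]
ft_force: [0.5, -0.1, -0.2]
grip_width: 0.0855
gripper_force: 0.0
```

```bash
python3 -c "
from h import *
to(.5632,.0083,.005,-13.9)
im=optics.get_image('scene')['pixels']; cv2.imwrite('pics/s1.png',cv2.resize(im[120:320,260:500],None,fx=3,fy=3))"
```

```text
pos [0.5633 0.0085 0.0079] yang -13.85 shift [-0.02 -0.    0.29] turn 0.05 t 3.83 F [ 0.5 -0.1 -0.2] w 0.0855 tilt [-0.0008  0.0002]
```

View pics/s1.png

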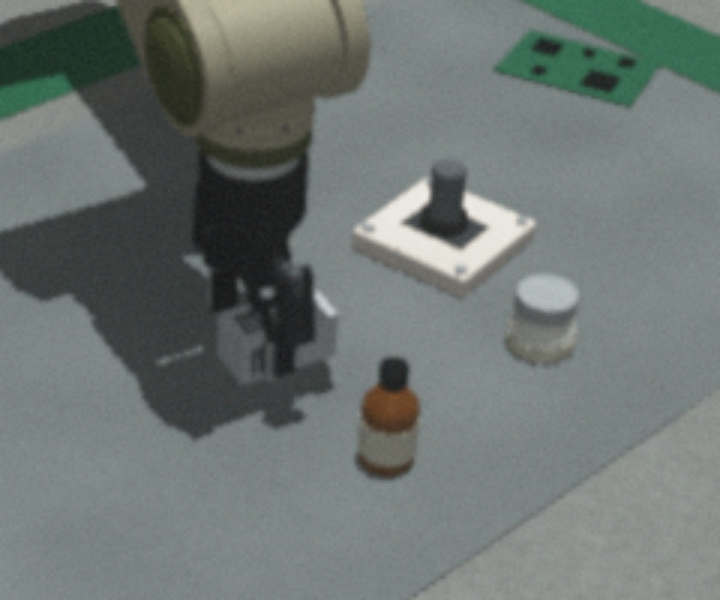

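The crop shows the fingers straddling the sleeve near its slotted end at (265,330). The bottle (390,420) and jar (545,320) are clear, and the dark slide opening at the foot of the spigot is at (445,225). I go a little lower and close.

Request:
{"fn": "move_arm", "kwargs": {
  "series": "0 0 0.5 0 1;0 0 0.5 0 -1;0 0 0.5 0 -1;0 0 0.5 0 -1;0 0 0.5 0 -1;0 0 0.5 0 -1",
  "force": 20
}}

```text
time_s: 4.62
position: [0.5637, 0.0075, 0.0033]
tool_rot: [[0.241, 0.971, 0.001], [0.971, -0.241, -0.0], [-0.0, 0.001, -1.0]]
ft_force: [-1.0, 0.7, 5.3]
grip_width: 0.0398
gripper_force: 21.8
```

Request:
{"fn": "move_arm", "kwargs": {
  "series": "0 0 -3 0 -1;0 0 -7 0 -1;0 0 -11 0 -1;0 0 -11 0 -1"
}}

```text
time_s: 5.12
position: [0.5646, 0.0074, 0.1152]
tool_rot: [[0.241, 0.971, 0.005], [0.971, -0.241, -0.001], [0.0, 0.005, -1.0]]
ft_force: [-0.3, 0.2, -2.9]
grip_width: 0.0401
gripper_force: 21.4
```

```bash
python3 -c "
from h import *
to(.5289,-.281,.12,-12)
im=optics.get_image('scene')['pixels']; cv2.imwrite('pics/s2.png',cv2.resize(im[80:280,260:500],None,fx=3,fy=3))"
```

```text
pos [0.5646 0.0074 0.1152] yang -13.93 shift [-28.85   3.48  -0.47] turn -1.93 t 5.12 F [-0.3  0.2 -2.9] w 0.0401 tilt [ 0.0048 -0.001 ]
```

View pics/s2.png

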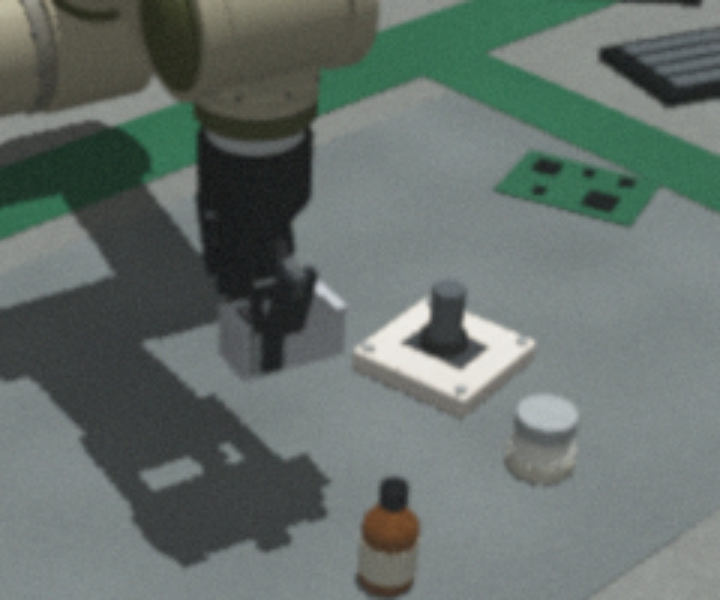

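The crop shows the sleeve lifted and held nearly level at (285,330), with the fingers on its slotted end. I check its pitch with the networks, then work out a path that tips it mouth-down against the block's near edge.

```bash
python3 -c "
from h import *
for c in ('scene','top'):
    optics.get_image(c)
    for t in ('sleeve_mouth','sleeve_end'): print(c,t,[(np.round(r['point'],3),round(r['score'],2)) for r in spotter.mark_of(t,c)[:1]])
to(.5035,-.4003,.06,-12)"
```

```text
scene sleeve_mouth [(array([0.576, 0.068, 0.129]), 0.77)]
scene sleeve_end [(array([ 0.56 , -0.013,  0.13 ]), 0.83)]
top sleeve_mouth [(array([0.687, 0.193, 0.001]), 0.58)]
top sleeve_end []
pos [0.5631 0.0076 0.1118] yang -13.94 shift [-41.02   4.06   5.18] turn -1.94 t 5.47 F [-0.7  0.4 -2.3] w 0.0394 tilt [-0.0021  0.0004]
```

Request:
{"fn": "move_arm", "kwargs": {
  "series": "-6 0.6 0 -1.9 -1;-12 1.2 0 -1.9 -1;-18 1.8 0 -1.9 -1;-24 2.4 0 -1.9 -1;-30 3 0 -1.9 -1;-36 3.6 0.5 -1.9 -1;-41 4.1 2 -1.9 -1;-41 4.1 5.2 -1.9 -1"
}}

```text
time_s: 6.48
position: [0.5038, -0.4044, 0.0603]
tool_rot: [[0.213, 0.977, 0.002], [0.977, -0.213, -0.003], [-0.002, 0.002, -1.0]]
ft_force: [0.9, 0.9, -3.0]
grip_width: 0.0399
gripper_force: 21.4
```

```bash
python3 -c "
from h import *
to(.5035,-.4003,.0153,-12)"
```

```text
pos [ 0.5038 -0.4044  0.0603] yang -12.28 shift [ 0.41 -0.12  4.5 ] turn -0.28 t 6.47 F [ 0.9  0.9 -3. ] w 0.0399 tilt [ 0.0017 -0.0027]
```

Request:
{"fn": "move_arm", "kwargs": {
  "series": "0 0 2.5 0 -1;0 0 4.5 0 -1;0 0 4.5 0 -1;0 0 4.5 0 -1"
}}

```text
time_s: 6.98
position: [0.5048, -0.4005, 0.0165]
tool_rot: [[0.209, 0.978, 0.001], [0.978, -0.209, -0.001], [-0.001, 0.001, -1.0]]
ft_force: [-0.0, 0.2, -2.2]
grip_width: 0.0397
gripper_force: 21.3
```

```bash
python3 -c "
from h import *
to(.5185-.0627*.2079,-.3299-.0627*.978,.0153,-12)"
```

```text
pos [ 0.5048 -0.4005  0.0165] yang -12.04 shift [ 0.92 -0.13  0.12] turn -0.04 t 6.97 F [-0.   0.2 -2.2] w 0.0397 tilt [ 0.0006 -0.0007]
```

Request:
{"fn": "move_arm", "kwargs": {
  "series": "0.5 0 0 0 -1;0.8 0 0 0 -1;0.9 0 0 0 -1;1 0 0 0 -1;1.1 0 0 0 -1;1.1 0 0 0 -1"
}}

```text
time_s: 7.72
position: [0.5067, -0.391, 0.0165]
tool_rot: [[0.209, 0.978, 0.0], [0.978, -0.209, -0.003], [-0.003, 0.001, -1.0]]
ft_force: [-2.4, -6.0, -1.0]
grip_width: 0.0397
gripper_force: 21.4
```

Request:
{"fn": "move_arm", "kwargs": {
  "series": "0.21 0 -0.53 0 -1;0.36 0 -1.03 0 -1;0.55 0 -1.53 0 -1;0.79 0 -2.01 0 -1;1.07 0 -2.46 0 -1;1.39 0 -2.9 0 -1;1.39 0 -2.9 0 -1"
}}

```text
time_s: 8.6
position: [0.51, -0.3755, 0.0455]
tool_rot: [[0.208, 0.978, 0.001], [0.978, -0.208, 0.0], [0.0, 0.001, -1.0]]
ft_force: [-0.2, -1.2, 0.7]
grip_width: 0.0399
gripper_force: 21.2
```

```bash
python3 -c "
from h import *
for c in ('scene','top'):
    optics.get_image(c)
    for t in ('sleeve_mouth','sleeve_end'): print(c,t,[(np.round(r['point'],3),round(r['score'],2)) for r in spotter.mark_of(t,c)[:1]])
to(.5185,-.3299,.0153,-12)
im=optics.get_image('scene')['pixels']; cv2.imwrite('pics/s3.png',cv2.resize(im[180:360,120:340],None,fx=3.3,fy=3.3))"
```

```text
scene sleeve_mouth [(array([ 0.521, -0.322,  0.035]), 0.69)]
scene sleeve_end [(array([ 0.503, -0.399,  0.069]), 0.91)]
top sleeve_mouth [(array([ 0.519, -0.324,  0.041]), 0.85)]
top sleeve_end []
pos [ 0.5098 -0.3758  0.0449] yang -12.04 shift [ 4.66 -0.11  2.96] turn -0.04 t 8.9 F [ 0.1 -0.4 -1. ] w 0.0398 tilt [0.0001 0.0004]
```

View pics/s3.png

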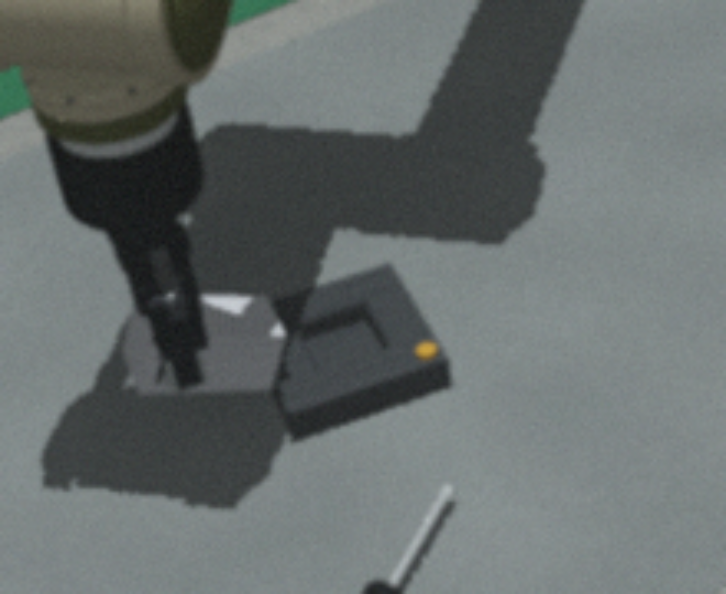

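The crop shows the tipping works: the mouth end rests on the block's near edge at (280,360) and the sleeve is pitched roughly 25°. I continue the arc about that edge.

Request:
{"fn": "move_arm", "kwargs": {
  "series": "0.5 0 -0.3 0 -1;0.9 0 -0.62 0 -1;1.3 0 -0.92 0 -1;1.72 0 -1.2 0 -1;2.16 0 -1.4 0 -1;2.63 0 -1.6 0 -1;3.1 0 -1.75 0 -1;3.6 0 -1.85 0 -1"
}}

```text
time_s: 9.95
position: [0.5173, -0.3404, 0.0636]
tool_rot: [[0.209, 0.978, 0.0], [0.978, -0.209, -0.0], [-0.0, 0.0, -1.0]]
ft_force: [-1.0, -4.6, -0.5]
grip_width: 0.0395
gripper_force: 20.7
```

```bash
python3 -c "
from h import *
for c in ('scene','top'):
    optics.get_image(c)
    for t in ('sleeve_mouth','sleeve_end'): print(c,t,[(np.round(r['point'],3),round(r['score'],2)) for r in spotter.mark_of(t,c)[:1]])
to(.5185,-.3299,.0153,-12)"
```

```text
scene sleeve_mouth [(array([ 0.519, -0.316,  0.029]), 0.72)]
scene sleeve_end [(array([ 0.51 , -0.366,  0.1  ]), 0.96)]
top sleeve_mouth [(array([ 0.521, -0.317,  0.033]), 0.64)]
top sleeve_end []
pos [ 0.5173 -0.3403  0.0635] yang -12.04 shift [ 1.03 -0.1   4.82] turn -0.04 t 10.25 F [-0.1  0.1  1.1] w 0.0398 tilt [0.0001 0.0009]
```

Request:
{"fn": "move_arm", "kwargs": {
  "series": "0.55 0 0.05 0 -1;1.08 0 0.08 0 -1;1.58 0 0.12 0 -1;2.06 0 0.18 0 -1;2.5 0 0.3 0 -1;2.9 0 0.4 0 -1;2.9 0 0.4 0 -1"
}}

```text
time_s: 11.12
position: [0.5234, -0.3122, 0.0601]
tool_rot: [[0.208, 0.978, 0.0], [0.978, -0.208, -0.001], [-0.001, 0.001, -1.0]]
ft_force: [-1.7, -1.4, 5.3]
grip_width: 0.0401
gripper_force: 22.0
```

```bash
python3 -c "
from h import *
for c in ('scene','top'):
    optics.get_image(c)
    for t in ('sleeve_mouth','sleeve_end'): print(c,t,[(np.round(r['point'],3),round(r['score'],2)) for r in spotter.mark_of(t,c)[:1]])
to(.5185,-.3299,.0153,-12)
im=optics.get_image('scene')['pixels']; cv2.imwrite('pics/s4.png',cv2.resize(im[160:340,120:340],None,fx=3.3,fy=3.3))"
```

```text
scene sleeve_mouth [(array([ 0.521, -0.315,  0.025]), 0.92)]
scene sleeve_end [(array([ 0.517, -0.333,  0.106]), 0.75)]
top sleeve_mouth []
top sleeve_end []
pos [ 0.5234 -0.3122  0.0601] yang -12.04 shift [-1.83 -0.12  4.48] turn -0.04 t 11.43 F [-1.3 -0.3  6. ] w 0.0397 tilt [ 0.0005 -0.0005]
```

View pics/s4.png

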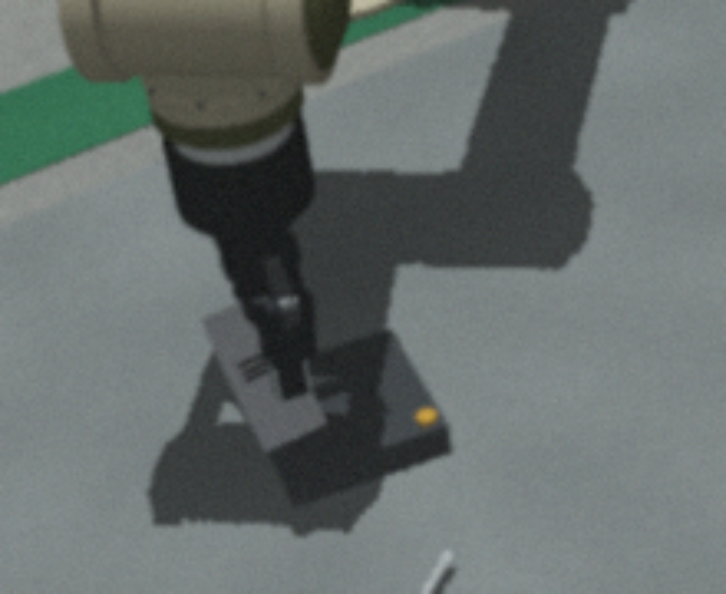

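The crop shows the sleeve almost upright on the block's near edge. Its closed end leans left at (225,320), and the fingers at (290,360) have crept to its right side. I grip firmer, lift clear, and fit its pose in the hand.

Request:
{"fn": "move_arm", "kwargs": {
  "series": "0 0 0 0 -1;0 0 -0.8 0 -1;0 0 -1.8 0 -1;0 0 -2.5 0 -1;0 0 -2.5 0 -1",
  "force": 40
}}

```text
time_s: 12.1
position: [0.5235, -0.3124, 0.0851]
tool_rot: [[0.209, 0.978, 0.001], [0.978, -0.209, -0.001], [-0.0, 0.001, -1.0]]
ft_force: [0.2, 0.2, -3.0]
grip_width: 0.0395
gripper_force: 40.6
```

```bash
cat > hand.py <<'E'
from h import *
def inhand(x0=(-.01,.0,1.25)):
    "fit the bar held in the hand: along u offset of bar centre, height offset from TCP, pitch (90=mouth down)"
    s=observe(); p=np.array(s["position"]); R=np.array(s["tool_rot"]); u=R[:,0]; v=np.cross([0,0,1],u)
    B=box(.08,.04,.04)-[0,0,.02]
    def parts(q):
        a=np.array([u*np.cos(q[2])+np.array([0,0,-np.sin(q[2])])]).ravel(); n=np.cross(a,v)
        return [p+u*q[0]+[0,0,q[1]]+B@np.array([a,v,n])]
    for c in ("scene","top"):
        vv=look("sleeve",(c,))
        if not vv: print(c,"none"); continue
        q,e=fit(vv,parts,x0,[.008,.008,.2]); P=parts(q)[0]
        print(c,"du %.1f dz %.1f mm pitch %.1f err %.2f"%(q[0]*1e3,q[1]*1e3,np.degrees(q[2]),e),"lowest",np.round(P[:,2].min(),4))
        print([(t,np.round((r['point']-p)@np.array([u,v,[0,0,1]]).T*1e3,1),round(r['score'],2)) for t in('sleeve_mouth','sleeve_end') for r in spotter.mark_of(t,c)[:1]])
E
python3 -c "
from hand import *
inhand(); to(.5289,-.281,.09,-12)"
```

```text
scene du -11.1 dz 3.6 mm pitch 78.6 err 0.32 lowest 0.0455
[('sleeve_mouth', array([ -2.9,   2.3, -37.6]), 0.74), ('sleeve_end', array([-21.9,  -0.1,  46.6]), 0.78)]
top du 72.4 dz 38.8 mm pitch -97.4 err 0.40 lowest 0.0816
[('sleeve_end', array([ 30.9,   0.7, -86.6]), 0.43)]
pos [ 0.5233 -0.3123  0.0842] yang -12.04 shift [ 3.18 -0.1  -0.58] turn -0.04 t 12.5 F [ 0.4  0.4 -1.9] w 0.0394 tilt [-0.0003  0.0003]
```

Request:
{"fn": "move_arm", "kwargs": {
  "series": "1.8 0 -0.3 0 -1;3.63 -0.1 0 0 -1;3.63 -0.1 0.5 0 -1;3.63 -0.1 1.3 0 -1;3.63 -0.1 1.7 0 -1;3.63 -0.1 2 0 -1;3.63 -0.1 2.3 0 -1;3.63 -0.1 2.3 0 -1"
}}

```text
time_s: 13.5
position: [0.5298, -0.2767, 0.0613]
tool_rot: [[0.209, 0.978, -0.0], [0.978, -0.209, 0.0], [0.0, -0.0, -1.0]]
ft_force: [-0.5, -0.0, -2.8]
grip_width: 0.0395
gripper_force: 40.6
```

```bash
python3 -c "
from h import *
to(.5289,-.281,.05,-12)"
```

```text
pos [ 0.5298 -0.2767  0.0613] yang -12.05 shift [-0.44 -0.    1.13] turn -0.05 t 13.5 F [-0.5 -0.  -2.8] w 0.0395 tilt [-0.0002  0.0002]
```

Request:
{"fn": "move_arm", "kwargs": {
  "series": "0 0 0.3 0 -1;0 0 0.5 0 -1;0 0 0.7 0 -1;0 0 0.9 0 -1;0 0 1 0 -1;0 0 1 0 -1"
}}

```text
time_s: 14.25
position: [0.5299, -0.2766, 0.0514]
tool_rot: [[0.209, 0.978, -0.0], [0.978, -0.209, 0.0], [0.0, -0.0, -1.0]]
ft_force: [0.1, 0.2, -2.3]
grip_width: 0.0397
gripper_force: 40.6
```

Request:
{"fn": "move_arm", "kwargs": {
  "series": "0 0 0.15 0 -1;0 0 0.3 0 -1;0 0 0.45 0 -1;0 0 0.6 0 -1;0 0 0.6 0 -1"
}}

```text
time_s: 14.88
position: [0.53, -0.2765, 0.047]
tool_rot: [[0.208, 0.978, 0.001], [0.978, -0.208, -0.001], [-0.001, 0.001, -1.0]]
ft_force: [-3.1, 3.2, 12.9]
grip_width: 0.0394
gripper_force: 42.3
```

```bash
python3 -c "
from hand import *
inhand((-.01,.003,1.36)); to(.5289,-.281,.05,-12)"
```

```text
scene du -12.3 dz 7.2 mm pitch 75.7 err 0.37 lowest 0.0105
[('sleeve_mouth', array([ -1.1,   1.7, -34.5]), 0.58), ('sleeve_end', array([-20.5,   1.4,  46.4]), 0.71)]
top none
pos [ 0.53   -0.2765  0.047 ] yang -12.03 shift [-0.46 -0.01 -0.3 ] turn -0.03 t 15.18 F [-4.6  3.6 12.2] w 0.0398 tilt [ 0.0007 -0.0008]
```

Request:
{"fn": "move_arm", "kwargs": {
  "series": "0 0 0 0 -1;0 0 0.2 0 -1;0 0 0 0 -1;0 0 0 0 0.1;0 0 0 0 0.1;0 0 0 0 0.1;0 0 0 0 0.1",
  "force": 20
}}

```text
time_s: 16.05
position: [0.5299, -0.2766, 0.0453]
tool_rot: [[0.209, 0.978, -0.0], [0.978, -0.209, 0.0], [0.0, -0.0, -1.0]]
ft_force: [-0.4, -0.5, 0.4]
grip_width: 0.0469
gripper_force: 0.0
```

```bash
python3 -c "
from hand import *
inhand((-.005,.003,1.57)); to(.5289,-.281,.05,-12)
im=optics.get_image('scene')['pixels']; cv2.imwrite('pics/s5.png',cv2.resize(im[160:340,120:340],None,fx=3.3,fy=3.3))"
```

```text
scene du -11.6 dz 4.6 mm pitch 75.1 err 0.45 lowest 0.0061
[('sleeve_mouth', array([ -0.4,   0.8, -38.2]), 0.73), ('sleeve_end', array([-2.6, -2.3, 44.2]), 0.58)]
top none
pos [ 0.5299 -0.2766  0.0454] yang -12.04 shift [-0.45 -0.01 -0.46] turn -0.04 t 16.35 F [ 0.1  0.2 -0. ] w 0.0467 tilt [-0. -0.]
```

View pics/s5.png

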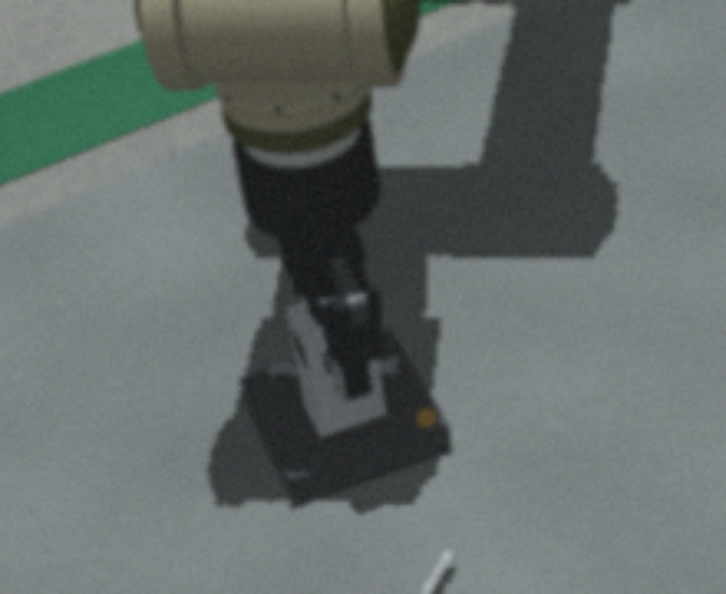

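The crop shows the sleeve standing in the pocket at (340,390), and the marks put its mouth and end one above the other. I open wider so it is clearly let go, centre the hand on it, then take it again more firmly.

Request:
{"fn": "move_arm", "kwargs": {
  "series": "0 0 0 0 0.6;-0.35 0 -0.3 0 0.6;-0.35 0 -0.3 0 0.6;-0.35 0 -0.3 0 0.6"
}}

```text
time_s: 16.9
position: [0.5291, -0.2801, 0.0485]
tool_rot: [[0.209, 0.978, 0.0], [0.978, -0.209, -0.0], [-0.0, 0.0, -1.0]]
ft_force: [-0.3, 0.9, -0.4]
grip_width: 0.0685
gripper_force: 0.0
```

```bash
python3 -c "
from hand import *
inhand((-.005,.003,1.57))"
```

```text
scene du -6.4 dz -0.8 mm pitch 75.5 err 0.56 lowest 0.0039
[('sleeve_mouth', array([  1.1,   2.3, -42.5]), 0.57), ('sleeve_end', array([-0.8, -0.2, 39.3]), 0.55)]
top none
```

Request:
{"fn": "move_arm", "kwargs": {
  "series": "0 0 0 0 -1;0 0 0 0 -1;0 0 0 0 -1;0 0 0 0 -1;0 0 0 0 -1",
  "force": 60
}}

```text
time_s: 17.82
position: [0.5293, -0.2801, 0.0486]
tool_rot: [[0.209, 0.978, 0.0], [0.978, -0.209, -0.0], [-0.0, 0.0, -1.0]]
ft_force: [0.2, 0.3, 1.8]
grip_width: 0.0393
gripper_force: 60.9
```

```bash
python3 -c "
from h import *
out=[]
x,y,w=.5469,.2341,np.radians(9.07)
for c in ('scene','top'):
    im=optics.get_image(c); k=proj([[x,y,.02]],im)[0].astype(int); S=8
    a=cv2.resize(im['pixels'][k[1]-37:k[1]+37,k[0]-25-10:k[0]+40],None,fx=S,fy=S,interpolation=cv2.INTER_CUBIC)
    out.append(cv2.resize(a,(400,395)))
    cr=im['pixels'][k[1]-37:k[1]+37,k[0]-37:k[0]+37]
    np.save('/tmp/'+c+'.npy',cr)
    S=5; b=cv2.resize(cr,None,fx=S,fy=S,interpolation=cv2.INTER_CUBIC)
    o=k-37
    for s,col in ((0,(0,255,0)),):
        for P in (np.array([[-.055,-.055,.02],[.055,-.055,.02],[.055,.055,.02],[-.055,.055,.02]]),):
            cv2.polylines(b,[np.int32((proj(pose(P,x,y,w),im)-o+.5)*S)],True,col,1)
        for P,cc in (([[0,0,.02],[.05,0,.02]],(0,0,255)),([[0,0,.02],[0,.05,.02]],(255,0,0))):
            cv2.polylines(b,[np.int32((proj(pose(np.array(P),x,y,w),im)-o+.5)*S)],False,cc,1)
    out[-1]=b
cv2.imwrite('pics/port.png',np.hstack(out)); print(out[0].shape)
to(.5289,-.281,.05,-12)"
```

```text
(370, 370, 3)
pos [ 0.5293 -0.2801  0.0486] yang -12.04 shift [-0.09 -0.02 -0.14] turn -0.04 t 17.93 F [ 0.5 -0.2  2.1] w 0.0394 tilt [ 0.0004 -0.0003]
```

View pics/port.png

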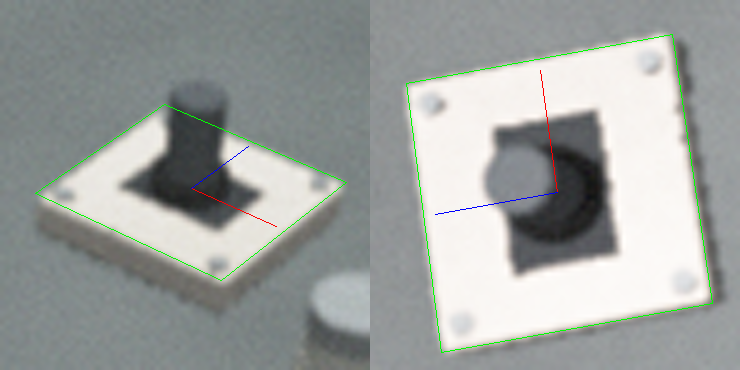

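The left half (scene) shows the spigot top at (196,95) and the right half (top) at (519,180). The dark slide slot is longer along the red axis, so the port's x axis is at about 9°. Next I compute where the spigot sits along it.

```bash
python3 -c "
from h import *
x,y,w=.5469,.2341,np.radians(9.07)
for c,px in (('scene',(196,95)),('top',(149,180))):
    im=optics.get_image(c); k=proj([[x,y,.02]],im)[0].astype(int)
    uv=k-37+np.array(px)/5-.5
    n=cv2.undistortPoints(np.float64([[uv]]),im['camera_matrix'],np.array(im['dist']))[0,0]
    R=cv2.Rodrigues(im['rvec'])[0]; C=-R.T@np.ravel(im['tvec']); d=R.T@[n[0],n[1],1]
    P=C+d*(.075-C[2])/d[2]; r=P[:2]-[x,y]
    print(c,np.round(P,4),'along x',round((r[0]*np.cos(w)+r[1]*np.sin(w))*1e3,1),'across',round((-r[0]*np.sin(w)+r[1]*np.cos(w))*1e3,1))
"
```

```text
scene [0.5463 0.2307 0.075 ] along x -1.1 across -3.3
top [0.5451 0.2338 0.075 ] along x -1.8 across 0.0
```

Request:
{"fn": "move_arm", "kwargs": {
  "series": "0 0 -2 0 -1;0 0 -5 0 -1;0 0 -9 0 -1;0 0 -10.5 0 -1;0 0 -10.5 0 -1"
}}

```text
time_s: 18.65
position: [0.5291, -0.28, 0.1532]
tool_rot: [[0.209, 0.978, 0.0], [0.978, -0.209, -0.0], [-0.0, 0.0, -1.0]]
ft_force: [-0.7, 0.6, -2.8]
grip_width: 0.0395
gripper_force: 60.7
```

Request:
{"fn": "move_arm", "kwargs": {
  "series": "6 -1.1 0 -3 -1;12 -2.2 0 -6 -1;18 -3.3 0 -9 -1;24 -4.3 0 -12 -1;30 -5.4 0 -15 -1;36 -6.5 0 -18 -1;42 -7.6 0 -21.1 -1;47.6 -8.6 0 -21.1 -1"
}}

```text
time_s: 19.65
position: [0.5433, 0.2054, 0.1513]
tool_rot: [[-0.158, 0.987, -0.003], [0.987, 0.158, -0.001], [-0.0, -0.004, -1.0]]
ft_force: [0.7, -0.2, -2.3]
grip_width: 0.0393
gripper_force: 60.8
```

Request:
{"fn": "move_arm", "kwargs": {
  "series": "0 0 0 0 -1;0 0 0 0 -1"
}}

```text
time_s: 19.9
position: [0.5437, 0.2031, 0.1517]
tool_rot: [[-0.158, 0.987, -0.003], [0.987, 0.158, -0.001], [-0.0, -0.003, -1.0]]
ft_force: [-0.3, 0.2, -2.8]
grip_width: 0.0398
gripper_force: 61.0
```

```bash
python3 -c "
from hand import *
to(.5454,.2339,.1532,9.07)
inhand((.0,-.003,1.57)); to(.5454,.2339,.1532,9.07)"
```

```text
pos [0.5437 0.2031 0.1517] yang 9.08 shift [ 3.01  0.65 -0.15] turn 0.01 t 19.9 F [-0.3  0.2 -2.8] w 0.0398 tilt [-0.003  -0.0008]
scene du -2.4 dz -0.5 mm pitch 84.1 err 0.18 lowest 0.1094
[('sleeve_mouth', array([  0.5,   1.1, -39.3]), 0.67), ('sleeve_end', array([-0.2, -0.8, 42. ]), 0.61)]
top du -10.4 dz 2.8 mm pitch 76.9 err 0.55 lowest 0.111
[('sleeve_mouth', array([  1.9,   1.7, -37. ]), 0.59), ('sleeve_end', array([ 0.3, -0.9, 41.9]), 0.84)]
pos [0.5445 0.2029 0.1535] yang 9.01 shift [3.05 0.58 0.03] turn -0.06 t 20.3 F [ 0.1 -0.3 -1.5] w 0.0394 tilt [0. 0.]
```

Request:
{"fn": "move_arm", "kwargs": {
  "series": "1.5 0.3 0 0 -1;2.97 0.58 0 0 -1;2.97 0.58 0 0 -1;2.97 0.58 1.5 0 -1;2.97 0.58 3 0 -1;2.97 0.58 3.5 0 -1;2.97 0.58 3.5 0 -1"
}}

```text
time_s: 21.18
position: [0.5453, 0.2334, 0.1179]
tool_rot: [[-0.157, 0.988, -0.001], [0.988, 0.157, -0.0], [-0.0, -0.001, -1.0]]
ft_force: [0.1, 0.9, -2.5]
grip_width: 0.0394
gripper_force: 61.0
```

Request:
{"fn": "move_arm", "kwargs": {
  "series": "0 0 0.2 0 -1;0 0 0.4 0 -1;0 0 0.55 0 -1;0 0 0.55 0 -1"
}}

```text
time_s: 21.68
position: [0.5454, 0.2337, 0.1129]
tool_rot: [[-0.157, 0.988, -0.0], [0.988, 0.157, -0.0], [-0.0, -0.0, -1.0]]
ft_force: [-0.1, -1.2, -1.3]
grip_width: 0.0389
gripper_force: 61.0
```

```bash
python3 -c "
from h import *
to(.5454,.2339,.1136,9.07); print(observe()['wrist_torque'])"
```

```text
pos [0.5454 0.2337 0.1129] yang 9.06 shift [ 0.02  0.01 -0.07] turn -0.01 t 21.68 F [-0.1 -1.2 -1.3] w 0.0389 tilt [-0.0001 -0.    ]
[-0.07377152 -0.00913472  0.02002216]
```

Request:
{"fn": "move_arm", "kwargs": {
  "series": "0 0 0.1 0 -1;0 0 0.2 0 -1;0 0 0.3 0 -1;0 0 0.3 0 -1"
}}

```text
time_s: 22.18
position: [0.5454, 0.2337, 0.1098]
tool_rot: [[-0.157, 0.988, -0.0], [0.988, 0.157, -0.0], [0.0, -0.0, -1.0]]
ft_force: [0.4, -0.4, -3.0]
grip_width: 0.0394
gripper_force: 61.0
```

```bash
python3 -c "
from h import *
to(.5454,.2339,.1136,9.07); print(observe()['wrist_torque'])"
```

```text
pos [0.5454 0.2337 0.1098] yang 9.06 shift [ 0.02  0.01 -0.38] turn -0.01 t 22.18 F [ 0.4 -0.4 -3. ] w 0.0394 tilt [-0.0002 -0.    ]
[-0.0612261  -0.03182771  0.08566541]
```

Request:
{"fn": "move_arm", "kwargs": {
  "series": "0 0 0.2 0 -1;0 0 0.4 0 -1;0 0 0.6 0 -1;0 0 0.8 0 -1;0 0 1 0 -1;0 0 1 0 -1"
}}

```text
time_s: 22.92
position: [0.5453, 0.2337, 0.0998]
tool_rot: [[-0.157, 0.988, -0.0], [0.988, 0.157, -0.0], [-0.0, -0.0, -1.0]]
ft_force: [-0.6, 0.3, -2.1]
grip_width: 0.0396
gripper_force: 61.0
```

Request:
{"fn": "move_arm", "kwargs": {
  "series": "0 0 0.4 0 -1;0 0 0.8 0 -1;0 0 1.2 0 -1;0 0 1.6 0 -1;0 0 2 0 -1;0 0 2.4 0 -1;0 0 2.7 0 -1;0 0 2.7 0 -1"
}}

```text
time_s: 23.92
position: [0.5453, 0.2337, 0.0727]
tool_rot: [[-0.157, 0.988, -0.0], [0.988, 0.157, -0.0], [-0.0, -0.0, -1.0]]
ft_force: [0.3, -0.4, -2.5]
grip_width: 0.0396
gripper_force: 61.0
```

Request:
{"fn": "move_arm", "kwargs": {
  "series": "0 0 0.15 0 -1;0 0 0.3 0 -1;0 0 0.45 0 -1;0 0 0.6 0 -1;0 0 0.6 0 -1"
}}

```text
time_s: 24.55
position: [0.5455, 0.2337, 0.0675]
tool_rot: [[-0.158, 0.988, 0.001], [0.988, 0.158, 0.0], [-0.0, 0.001, -1.0]]
ft_force: [-2.3, -0.6, 5.0]
grip_width: 0.0396
gripper_force: 61.8
```

Request:
{"fn": "move_arm", "kwargs": {
  "series": "0 0 0.15 0 -1;0 0 0.3 0 -1;0 0 0.45 0 -1;0 0 0.6 0 -1;0 0 0.7 0 -1;0 0 0.8 0 -1;0 0 0.8 0 -1"
}}

```text
time_s: 25.42
position: [0.5455, 0.2337, 0.0595]
tool_rot: [[-0.157, 0.988, 0.0], [0.988, 0.157, 0.0], [0.0, 0.0, -1.0]]
ft_force: [-1.9, -1.1, 5.0]
grip_width: 0.0397
gripper_force: 62.0
```

Request:
{"fn": "move_arm", "kwargs": {
  "series": "0 0 0.1 0 -1;0 0 0.2 0 -1;0 0 0.3 0 -1;0 0 0.3 0 -1"
}}

```text
time_s: 25.92
position: [0.5455, 0.2337, 0.0585]
tool_rot: [[-0.158, 0.987, 0.002], [0.987, 0.158, 0.0], [-0.0, 0.002, -1.0]]
ft_force: [-8.1, -2.3, 22.3]
grip_width: 0.0393
gripper_force: 63.9
```

Request:
{"fn": "move_arm", "kwargs": {
  "series": "0 0 0.08 0 -1;0 0 0.12 0 -1;0 0 0.12 0 -1"
}}

```text
time_s: 26.3
position: [0.5455, 0.2337, 0.0585]
tool_rot: [[-0.158, 0.987, 0.002], [0.987, 0.158, 0.0], [-0.0, 0.002, -1.0]]
ft_force: [-10.2, -3.6, 33.1]
grip_width: 0.0395
gripper_force: 64.9
```

```bash
python3 -c "
from h import *
to(.5454,.2339,.0586,9.07); print(observe()['wrist_torque'])
for c in ('scene','top'):
    optics.get_image(c)
    print(c,[(t,np.round(r['point'],4),round(r['score'],2)) for t in('sleeve_mouth','sleeve_end') for r in spotter.mark_of(t,c)[:1]])"
```

```text
pos [0.5455 0.2337 0.0585] yang 9.08 shift [ 0.02 -0.01 -0.01] turn 0.01 t 26.3 F [-10.2  -3.6  33.1] w 0.0395 tilt [0.0024 0.0002]
[-0.64501162  2.5499927  -0.02879837]
scene [('sleeve_mouth', array([0.5461, 0.2348, 0.0155]), 0.63), ('sleeve_end', array([0.5455, 0.2357, 0.0993]), 0.67)]
top [('sleeve_mouth', array([0.545 , 0.233 , 0.0229]), 0.86), ('sleeve_end', array([0.5489, 0.2367, 0.102 ]), 0.84)]
```

Hard stop reached at the expected height, so the sleeve is home. Unload, open, then rise clear.

Request:
{"fn": "move_arm", "kwargs": {
  "series": "0 0 -0.15 0 -1;0 0 -0.15 0 0.6;0 0 -0.15 0 0.6;0 0 -0.15 0 0.6;0 0 -0.15 0 0.6;0 0 -2 0 0.6;0 0 -5 0 0.6;0 0 -9 0 0.6"
}}

```text
time_s: 27.6
position: [0.545, 0.2336, 0.1449]
tool_rot: [[-0.157, 0.988, -0.002], [0.988, 0.157, -0.0], [-0.0, -0.002, -1.0]]
ft_force: [0.2, -0.2, -0.3]
grip_width: 0.0678
gripper_force: 0.0
```

Request:
{"fn": "move_arm", "kwargs": {
  "series": "-5 0 -4 0 0.6;-10 0 -6 0 0.6;-16 0 -6 0 0.6;-20 0 -6 0 0.6;-20 0 -6 0 0.6"
}}

```text
time_s: 28.22
position: [0.5773, 0.0336, 0.2045]
tool_rot: [[-0.154, 0.988, -0.0], [0.988, 0.154, -0.0], [-0.0, -0.0, -1.0]]
ft_force: [-0.1, -1.1, -0.1]
grip_width: 0.0686
gripper_force: 0.0
```

```bash
python3 -c "
from h import *
to(.5454,.2339,.0586,9.07)
out=[]
for c in ('scene','top'):
    im=optics.get_image(c); k=proj([[.5469,.2341,.05]],im)[0].astype(int)
    out.append(cv2.resize(im['pixels'][k[1]-37:k[1]+37,k[0]-37:k[0]+37],None,fx=5,fy=5,interpolation=cv2.INTER_CUBIC))
    print(c,[(t,np.round(r['point'],4),round(r['score'],2)) for t in('sleeve_mouth','sleeve_end','flux','jar','driver') for r in spotter.mark_of(t,c)[:1]])
cv2.imwrite('pics/end.png',np.hstack(out))
v=look('sleeve'); q,e=fit(v,lambda p:[pose(box(.04,.04,.08),p[0],p[1],p[2])+[0,0,p[3]]],[.5455,.2337,.158,.02],[.004,.004,.1,.006]); print(q,e)"
```

```text
pos [0.5773 0.0336 0.2045] yang 8.83 shift [20.28 -0.07 14.58] turn -0.24 t 28.23 F [-0.1 -1.1 -0.1] w 0.0686 tilt [-0.0002 -0.0002]
scene [('sleeve_mouth', array([0.5433, 0.235 , 0.0193]), 0.74), ('sleeve_end', array([0.5464, 0.2361, 0.1023]), 0.95), ('flux', array([0.7057, 0.0129, 0.0044]), 0.91), ('jar', array([0.6903, 0.1912, 0.0009]), 0.65), ('driver', array([ 0.7052, -0.3592, -0.0028]), 0.83)]
top [('sleeve_end', array([0.5486, 0.2359, 0.1025]), 0.67), ('jar', array([ 0.5296, -0.281 ,  0.0017]), 0.26), ('driver', array([ 7.091e-01, -3.579e-01,  5.000e-04]), 0.81)]
[0.54422597 0.23640249 0.12946752 0.01880053] 0.7338773608207703
```

View pics/end.png

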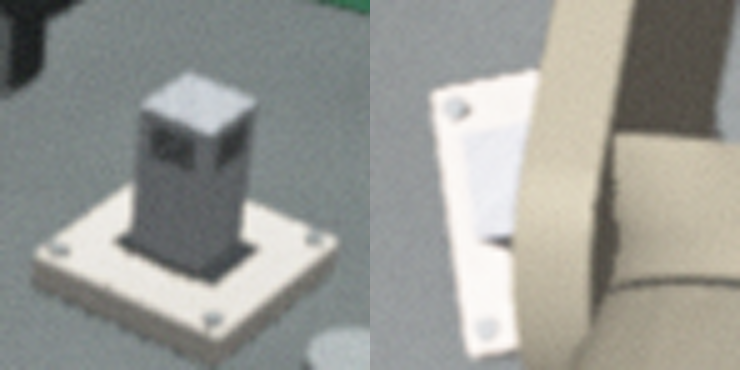

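The left half shows the sleeve upright at (195,170), its mouth flush on the plate with no collar visible. The arm partly hides it in the right half. The network marks put the bottle, jar and screwdriver where they started. I hand the job in.

```bash
python3 -c "
from rig import order
print(order.close_job())"
```

```text
the job is handed in; nothing more can be done
None
```

The sleeve stood free in the pocket, was taken again, and now sits fully home on the suction port, let go; the readings never showed more than about 35 N on the port, the bystanders are where they were, and I handed the job in at about 28 s.

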